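# Vent the vacuum pot and take off its twist-lock lid

### The arm

A 6-joint arm with a two-finger parallel gripper is mounted at the origin on a cart in front of the work surface, level with it; the furniture and walls round the work are solid. World frame = base frame: x ahead of the robot, y to its left, z up, the work surface at z = 0. Lengths are in m, angles in rad, forces in N, time in s.
With the tool pointing down it reaches from about 0.3 to 0.95 m from the base axis. Payload 3.1 kg.
Tool frame: the origin (TCP) lies midway between the tips of the shut fingers; the grasp point (between the pads) lies 19 mm behind it; z points along the fingers, y is the line along which they close (so a half turn about z gives the same grasp; the last joint's range is limited). The gripper opens to 85 mm and grips with 20 to 120 N. Pads are 22 mm wide; open, the fingers measure 114 mm over their backs; the gripper's body (76 mm by 85 mm) begins 54 mm behind the grasp point. The pads swing forward as they close: fully open they stand 13 mm farther back than shut.
Start: joints at [1.092, 0.308, 1.634, -0, 1.2, -0.07], TCP at [0.248, 0.573, 0.231] pointing down, gripper open.
Joint ranges: [-3.06, 3.06], [-0.79, 1.96], [0.05, 2.63], [-1.19, 4.34], [0.05, 2.64], [-2.94, 2.94]. Speed limits (rad/s): [2.79, 2.79, 3.14, 3.14, 3.14, 3.14].

### API

Orientations are given as a rotation vector (axis times angle).
In Python, from plant import readout, cams, robot gives the robot as it stands. The module is installed in compiled form; this text tells all that it offers.
- The arm moves only by the shell command python3 -m handwheel 'ROWS' [FORCE]. ROWS is JSON, a list of rows, each a list of 5 numbers: the gripper command: -1 is shut, 1 is fully open, values between are in proportion, then the shift along the world's x, y, z in units of 25 mm (1.0 is 25 mm), then the turn about the world's z in units of 8 degrees (1.0 is 8 degrees). In form: [[hand, dx, dy, dz, turn], ...]. A call has 1 to 12 rows; each row is the pose to reach, as a shift and turn from the pose commanded when the call began; what a row does not reach only later rows make up. A row lasts 1/10 s, in which the tool goes at most 50 mm and 8.59 degrees, less where a joint would pass 70% of its speed; a pose out of reach is approached as far as the arm can. A call with a gripper value outside its range is refused whole. The fingers move at their own pace and stop on an object; FORCE is the grip in N (left out, the last holds). Time passes only in rows, so rows that repeat a pose let the fingers close. It gives the time, the measured TCP pose, the force, the opening and the grip force at its end, in the units of the state.
- readout.observe(): the state, without advancing time (a new reading comes with each control period).
- cams.get_image(name): name is "scene" or "side" or "wrist"; returns (picture, depth): 400x640x3 uint8, blue, green, red; 400x640 float32, m along the optical axis (not along the pixel's ray), 0 where there is no reading.
- cams.camera_params(name): a dict with "vertical_fov" (degrees; the focal length in pixels is half the picture's height over the tangent of half this angle, whatever the lens; pixels are square), "cx", "cy" (the principal point, pixels), "R" (3x3) and "t" (3): a world point X has camera coordinates R X + t. Camera axes: x right, y down, z forward; pixel columns grow to the right and rows downward; lengths in m; the calibration is good to about 2 mm. A picture is of the moment at which its call begins: read the wrist's pose just before it. camera_params takes no time and is no camera call; for the wrist camera it gives the pose at the moment of the call.
- robot.finish_job(): hands the job in; it is judged then, once.
The state is a dict: "time_s": time; "joint_pos": joint angles; "joint_vel": joint speeds; "joint_torque": joint torques, N m; "ee_pos": TCP position; "ee_rot": TCP orientation; "ft_force": force on the tool from outside, world axes, zero at the start; "torque": the same for the moment, N m; "grip_width": finger opening in m; "grip_force": force on a finger pad.
Only numpy, scipy, OpenCV 4.12 (cv2) and the standard library are available. Lean on these libraries where they do the work, as an engineer would, in place of code of your own. Each camera call takes 0.05 s, during which the arm holds its last target. There are 200 camera calls.

### The job

The wood blanks in the vacuum pot are done. Let the air in by swinging the valve lever on the side of the pot round until it meets its stop in the open position, in line with the pipe; then turn the lid by its knob, feeling for the place where its hidden lugs come free, lift it off by the knob and set it down level on the wooden block that lies ready beside the pot, not dropping it but letting go only when it stands, so that nothing of it touches the dusty table. Do not wrench the lever, yank at the locked lid or shove the pot about, leave the valve open, and leave the block, the pencil, the small offcut and the spring clamp where they are.

Things in the scene. Friction and masses are not known exactly. Their poses are not given: they have to be found in the camera images.
- pot: steel vacuum pot, 170 mm across, upright on the table, heavy (6 kg) but not fastened: a hard shove slides or turns it. Origin: centre of its underside. The rubber-gasketed rim that carries the lid is 182 mm across at z = 113 mm. The port pipe leaves along the pot's -y, 88 mm up; a small gauge sits on its -x side (out to 135 mm, up to 90 mm high)
- valve_stem (a point): point of the pot on the upright turning axis of the ball valve, 140 mm from the pot's axis along the pot's -y, 121.5 mm above the pot's underside, at the lever's mid thickness
- valve_lever (a joint): lever angle, rad. 0 = shut: crosswise to the pipe, along the pot's -x. It turns anticlockwise seen from above to pi/2 = open: on its hard stop, in line with the pipe, along the pot's -y, away from the pot. It takes about 3 N at its end and stays where left. Short of about 1.3 rad the suction holds the lid down as if bolted; at the stop the suction is gone
- lever_end (a point): point 70 mm from the valve stem along the middle of the lever, which ends 76 mm from the stem. Its outer 54 mm is a black sleeve 14 mm wide and 8 mm thick, about level with the lid. With the valve shut there are about 60 mm of free space for a fingertip between the lever's pot-facing side and the lid's edge
- lid: round aluminium lid, 184 mm across, 9 to 12 mm thick, 0.45 kg (may be a third lighter or heavier). Origin: centre of the underside of its rim, which lies on the gasket; z up. A plate 50 mm across under its middle reaches 16 mm below the origin (it stands on this plate on the block); three lugs, 63 to 77 mm from the middle and a third of a turn apart, reach as low
- knob (a point): centre of the black round knob head on the middle of the lid, 36 mm above the lid's origin: 35 mm across, 24 mm high, on an 18 mm neck. Twist lock: the lugs sit 1.5 mm under ledges in the pot's mouth, so a tug lifts the lid hardly at all. Turned anticlockwise seen from above by an unknown 0.2 to 1.3 rad it lifts free, within a window 0.3 rad wide; past that it is locked again
- pencil: red pencil, 7 x 170 mm, near the table's front edge; bystander. Origin: centre of its underside
- wood_chip: small pale offcut 30 x 45 x 12 mm at the front of the table; bystander. Origin: centre of its underside
- spring_clamp: dark spring clamp, 74 x 142 x 20 mm, lying at the front right; bystander. Origin: centre of its underside
- rest_block: brown wooden block 60 x 90 x 20 mm lying flat on the table to the left of the pot, loose. Origin: centre of its underside; long side along its y

How it is judged:
On the way, in this order (a step that is already met when the one before it is completed fails the run):
1. the valve lever stands open against its stop while the lid is still on the pot (value of joint valve_lever above 1.5 rad and z of lid in the frame of pot below 0.122 m), for 0.2 s.
2. the lid has been lifted clear of the pot, upright, by its knob (z of lid in the frame of pot above 0.135 m and angle between lid's own z axis and vertical below 0.35 rad and distance between the grasp point and knob below 0.05 m), for 0.1 s.
3. the lid stands on the block while the fingers still hold it: set down, not dropped (contact force between lid and rest_block above 0.5 N and contact force between the fingers and lid above 0.5 N and height (world z) of lid below 0.039 m), for 0.1 s.
At the end, for the whole second after the job is handed in: the lid lies released and at rest on the wooden block alone, level within 3 degrees (its origin 33 to 39 mm above the table); the valve lever still stands open (more than 1.45 rad) (contact force between lid and rest_block above 1 N and angle between lid's own z axis and vertical below 0.05 rad and height (world z) of lid between 0.033 and 0.039 m and linear speed of lid below 0.02 m/s and value of joint valve_lever above 1.45 rad); the robot touches nothing.
It fails at once if the pot or its valve is pushed with more than 25 N (contact force between any of the fingers, the arm and pot above 25 N).
It fails at once if the pot is shoved about: its valve moves by more than 10 mm (distance of valve_stem from where it was at the start of the episode above 0.01 m).
It fails at once if the locked lid is yanked or the lugs wrenched: more than 70 N between lid and pot (contact force between lid and pot above 70 N).
It fails at once if the lid is slammed onto the block: it lands with more than 70 N (contact force between lid and rest_block above 70 N).
It fails at once if the block, the pencil, the small offcut or the spring clamp is shifted by more than 25 mm (distance of any of pencil, wood_chip, spring_clamp, rest_block from where it was at the start of the episode above 0.025 m).
It also fails if it takes over 72 s, if anything falls off the work surface, if the arm or the gripper's body presses on something with over 40 N, if the wrist force passes 120 N, or if a joint passes its speed limit or range.

## Working session

There is one attempt and no reset: what is moved stays moved. The work goes in short steps, Python scripts to look and compute and a shell command to move; the robot and the scene stay as the last step left them, time stands still between calls to the robot, and variables do not carry over. Pictures are saved under pics/ and viewed, at most 10 in all, crops included, and the job is handed in when it is done.

```bash
mkdir -p pics
cat > h.py <<'E'
import numpy as np,cv2
from plant import readout,cams,robot
def grab(n):
    p=cams.camera_params(n); im,d=cams.get_image(n); return im,d,p
def cloud(d,p):
    f=200/np.tan(np.radians(p['vertical_fov'])/2)
    v,u=np.mgrid[0:400,0:640]
    c=np.stack([(u-p['cx'])/f*d,(v-p['cy'])/f*d,d],-1)
    return (c-np.array(p['t']))@np.array(p['R'])
E
python3 - <<'E'
from h import *
for n in('scene','side'):
    im,d,p=grab(n); cv2.imwrite(f'pics/{n}0.png',im); np.savez(f'{n}0',im=im,d=d,X=cloud(d,p)); print(n,p)
s=readout.observe();print(s)
E
```

```text
scene {'vertical_fov': 43.1677498964472, 'cx': 323.93966492575396, 'cy': 198.4049541359167, 'R': array([[ 0.5726619 , -0.81972385, -0.01054275],
       [-0.4649889 , -0.31419768, -0.82768662],
       [ 0.67516195,  0.47888686, -0.56109154]]), 't': array([-0.2995536 ,  0.34134653,  1.09078677])}
side {'vertical_fov': 48.895979839515874, 'cx': 322.7548037935508, 'cy': 203.566987980522, 'R': array([[-0.99979859, -0.01956282, -0.00448072],
       [-0.00401398,  0.4136679 , -0.910419  ],
       [ 0.0196639 , -0.91021765, -0.41366311]]), 't': array([0.47366013, 0.09719648, 0.95112863])}
{'time_s': 0.1, 'joint_pos': array([ 1.09229909e+00,  3.08885864e-01,  1.63503251e+00,  1.23180179e-05,
        1.19966551e+00, -6.96771021e-02]), 'joint_vel': array([-0.00034213, -0.00228373, -0.00241697,  0.00055684,  0.00225308,
       -0.00053844]), 'joint_torque': array([-8.65326401e-04, -4.16401720e+01, -2.77647382e+01, -1.28226393e-04,
        4.07138898e-03, -3.06292327e-05]), 'ee_pos': array([0.24813232, 0.57285297, 0.2301946 ]), 'ee_rot': array([-6.37605404e-01, -3.07564615e+00,  3.00564942e-03]), 'ft_force': array([-0.09777743,  0.42445082,  0.00841287]), 'torque': array([ 0.04275688, -0.00800394,  0.00043048]), 'grip_force': 0.0, 'grip_width': 0.08557292951656728}
```

View pics/scene0.png

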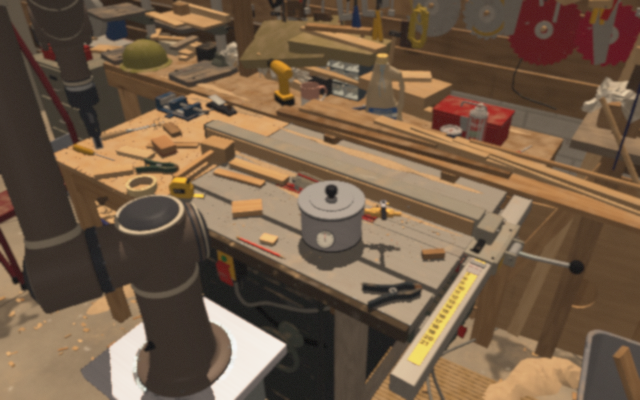

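View pics/side0.png

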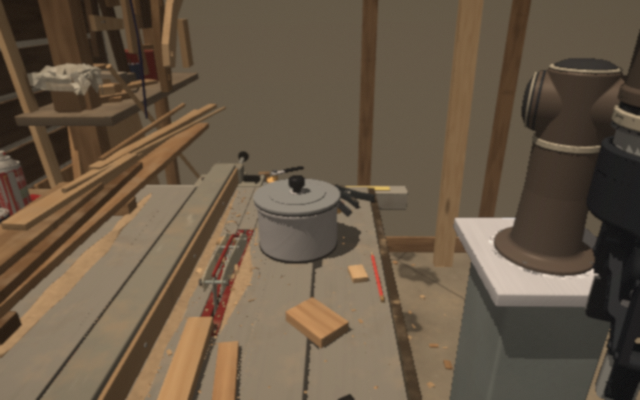

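The scene view shows the pot at about (332,215), knob (332,190), gauge (324,240), block (247,208), valve near (383,210). The side view shows the block at (318,322) and knob (296,184).

Run:
```python
from h import *
a=np.load('scene0.npz');X=a['X'];im=a['im']
cv2.imwrite('pics/c1.png',cv2.resize(im[165:315,220:450],None,fx=3.4,fy=3.4,interpolation=cv2.INTER_CUBIC))
for n in('scene','side'):
    X=np.load(n+'0.npz')['X'];P=X.reshape(-1,3);ok=np.isfinite(P).all(1)&(np.load(n+'0.npz')['d'].ravel()>0);P=P[ok]
    m=(P[:,0]>.3)&(P[:,0]<.75)&(abs(P[:,1])<.45)&(P[:,2]>-.03)&(P[:,2]<.25);Q=P[m]
    k=Q[Q[:,2]>.142];print(n,'knob',len(k),k.min(0),k.max(0),k.mean(0))
    l=Q[(Q[:,2]>.11)&(Q[:,2]<.135)];c=np.median(k,0)[:2]
    r=np.hypot(*(l[:,:2]-c).T);s=l[r<.1];A=np.c_[2*s[:,:2]*1,np.ones(len(s))]
    print('lid',s.min(0),s.max(0),'zmed',np.median(s[:,2]))
    o=Q[(Q[:,2]>.06)&(Q[:,2]<.2)];r=np.hypot(*(o[:,:2]-c).T);o=o[(r>.1)&(r<.25)]
    print(np.round(o[np.argsort(o[:,1])][::max(1,len(o)//40)],3).tolist())
    b=Q[(Q[:,2]>.013)&(Q[:,2]<.028)&(Q[:,1]>c[1]+.1)];b=b[abs(b[:,0]-.5)<.14]
    print('block',len(b),b.min(0),b.max(0),np.median(b,0))
```

```text
scene knob 126 [ 0.50838023 -0.03815137  0.14228032] [ 0.54119478 -0.00394974  0.16613283] [ 0.52135282 -0.02384368  0.156063  ]
lid [ 0.43378432 -0.11221191  0.11003338] [0.61900458 0.07182853 0.13466115] zmed 0.1242801078169075
[[0.607, -0.192, 0.087], [0.526, -0.183, 0.123], [0.597, -0.179, 0.091], [0.554, -0.173, 0.124], [0.547, -0.168, 0.127], [0.569, -0.165, 0.128], [0.597, -0.16, 0.1], [0.725, -0.155, 0.062], [0.593, -0.149, 0.124], [0.577, -0.145, 0.089], [0.59, -0.141, 0.129], [0.575, -0.137, 0.084], [0.577, -0.132, 0.094], [0.569, -0.127, 0.096], [0.734, -0.123, 0.07], [0.57, -0.117, 0.095], [0.72, -0.111, 0.062], [0.744, -0.101, 0.07], [0.436, -0.09, 0.066], [0.428, -0.086, 0.079], [0.438, -0.083, 0.084], [0.43, -0.079, 0.074], [0.421, -0.076, 0.066], [0.408, -0.072, 0.063], [0.428, -0.068, 0.074], [0.42, -0.064, 0.071], [0.426, -0.06, 0.075], [0.42, -0.055, 0.077], [0.728, -0.049, 0.06], [0.725, -0.037, 0.06], [0.733, -0.025, 0.063], [0.748, -0.012, 0.069], [0.734, 0.001, 0.071], [0.734, 0.015, 0.067], [0.746, 0.026, 0.071], [0.745, 0.04, 0.071], [0.721, 0.054, 0.063], [0
[... 855 characters left out ...]
 -0.059, 0.061], [0.735, -0.054, 0.063], [0.416, -0.051, 0.064], [0.742, -0.049, 0.066], [0.423, -0.047, 0.071], [0.43, -0.045, 0.064], [0.432, -0.043, 0.072], [0.74, -0.032, 0.066], [0.75, -0.02, 0.065], [0.734, -0.01, 0.06], [0.739, 0.001, 0.066], [0.735, 0.011, 0.061], [0.749, 0.02, 0.065], [0.741, 0.031, 0.066], [0.737, 0.04, 0.065], [0.738, 0.05, 0.065], [0.745, 0.06, 0.066], [0.743, 0.068, 0.065], [0.748, 0.077, 0.064], [0.75, 0.085, 0.066], [0.749, 0.092, 0.066], [0.735, 0.1, 0.065], [0.744, 0.109, 0.066], [0.74, 0.116, 0.066], [0.735, 0.129, 0.06], [0.661, 0.192, 0.06]]
block 1489 [0.42775963 0.10458447 0.01308275] [0.63991157 0.41565952 0.02504601] [0.47948652 0.26028833 0.0183487 ]
```

View pics/c1.png

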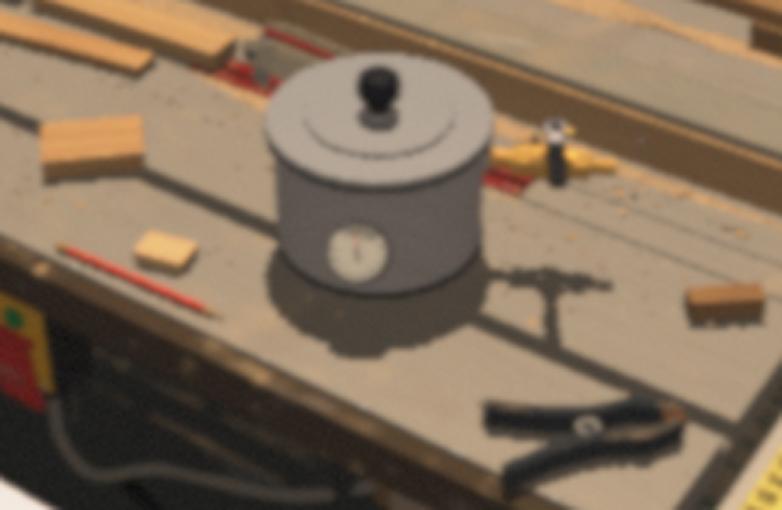

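The crop confirms it: the valve is at about (555,150) in the crop, with its lever pointing to the robot. Pot yaw is about +28°, stem about (0.594,-0.143). I'll go above the pushing spot.

```bash
python3 -m handwheel '[[-1,11.1,-28.6,0,-4.8],[-1,11.1,-28.6,0,-4.8],[-1,11.1,-28.6,0,-4.8],[-1,11.1,-28.6,0,-4.8],[-1,11.1,-28.6,0,-4.8],[-1,11.1,-28.6,0,-4.8],[-1,11.1,-28.6,0,-4.8],[-1,11.1,-28.6,0,-4.8],[-1,11.1,-28.6,0,-4.8],[-1,11.1,-28.6,0,-4.8],[-1,11.1,-28.6,0,-4.8],[-1,11.1,-28.6,0,-4.8]]' 40
python3 -c "
from plant import readout;s=readout.observe();print(s['ee_pos'],s['ee_rot'],s['joint_pos'])"
```

```text
time_s: 1.3
ee_pos: [0.4656, 0.0121, 0.2311]
ee_rot: [-1.614, -2.695, -0.0]
ft_force: [1.2, -0.5, 0.6]
grip_width: 0.0003
grip_force: 0.0
[0.46559219 0.01214555 0.23111551] [-1.61420622e+00 -2.69506985e+00 -3.86701870e-04] [-6.76304634e-02 -4.65248276e-03  1.99496447e+00  2.82960765e-04
  1.15124544e+00 -5.59251089e-01]
```

```bash
python3 -m handwheel '[[-1,2.4,-6.2,0,0],[-1,2.4,-6.2,0,0],[-1,2.4,-6.2,0,0],[-1,2.4,-6.2,0,0],[-1,2.4,-6.2,0,0],[-1,2.4,-6.2,0,0]]'
python3 - <<'E'
from h import *
im,d,p=grab('wrist'); cv2.imwrite('pics/w1.png',im); X=cloud(d,p); np.savez('w1',X=X,d=d,im=im)
s=readout.observe();print(s['ee_pos'],s['ee_rot'],s['ft_force'],-np.array(p['R']).T@p['t'])
P=X[d>0]
sl=P[(P[:,2]>.114)&(P[:,2]<.132)];r=np.hypot(sl[:,0]-.527,sl[:,1]+.017);q=sl[(r>.1)&(r<.24)]
print(len(q),q.min(0),q.max(0),np.round(q[::max(1,len(q)//40)],3).tolist())
E
```

```text
time_s: 1.9
ee_pos: [0.5247, -0.1401, 0.2305]
ee_rot: [-1.613, -2.693, -0.0]
ft_force: [-0.4, -0.3, -0.2]
grip_width: 0.0
grip_force: 0.0
[ 0.52464524 -0.1395219   0.23063319] [-1.61192519e+00 -2.69389292e+00 -3.81896184e-04] [-0.66351579 -0.32100615 -0.19270025] [ 0.4899458  -0.07348131  0.37287581]
1101 [ 0.52438029 -0.18876589  0.11455697] [ 0.59992904 -0.13640722  0.12932698] [[0.586, -0.141, 0.115], [0.592, -0.136, 0.123], [0.558, -0.157, 0.121], [0.581, -0.145, 0.121], [0.542, -0.167, 0.122], [0.564, -0.155, 0.122], [0.586, -0.142, 0.123], [0.537, -0.17, 0.122], [0.559, -0.158, 0.125], [0.582, -0.146, 0.122], [0.532, -0.174, 0.123], [0.555, -0.161, 0.125], [0.579, -0.149, 0.122], [0.528, -0.177, 0.125], [0.55, -0.165, 0.125], [0.574, -0.154, 0.122], [0.596, -0.141, 0.123], [0.545, -0.168, 0.125], [0.567, -0.157, 0.125], [0.59, -0.144, 0.127], [0.539, -0.172, 0.126], [0.562, -0.16, 0.126], [0.586, -0.149, 0.122], [0.534, -0.177, 0.125], [0.557, -0.165, 0.125], [0.58, -0.153, 0.122], [0.529, -0.18, 0.125], [0.551, -0.169, 0.125], [0.575, -0.157, 0.122], [0.595, -0.144, 0.127], [0.566, -0.162, 0.125], [0.589, -0.151, 0.123], [0.561, -0.166, 0.124], [0.584, -0.155, 0.121], [0.533, -0.182, 0.125], [0.579, -0.159, 0.123], [0.529, -0.186, 0.124], [0.574, -0.162, 0.124], [0.561, -0.169, 0.125], [0.532, -0.186, 0.125], [0.535, -0.185, 0.125]]
```

View pics/w1.png

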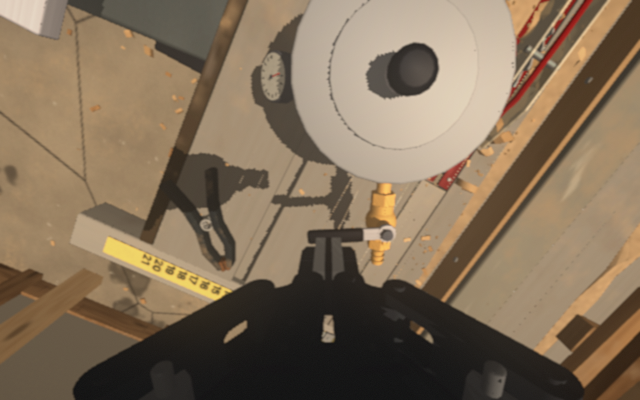

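The picture shows the lever at (310–375, 236), the stem at (387,235), the knob at (412,68), and the fingertips above the pot-facing side of the lever. I'll fit these exactly and then descend.

Run:
```python
from h import *
a=np.load('w1.npz');X=a['X'];im=a['im'].astype(int);d=a['d']
z=X[...,2];r=np.hypot(X[...,0]-.527,X[...,1]+.017)
m=(d>0)&(z>.117)&(z<.132)&(r>.1)&(r<.24)&(X[...,0]<.578)
q=X[m][:,:2];c=q.mean(0);w,v=np.linalg.eigh(np.cov(q.T));t=(q-c)@v
print('sleeve',c,'dir',v[:,1],np.degrees(np.arctan2(v[1,1],v[0,1])),t.min(0),t.max(0))
lid=((d>0)&(z>.112)&(z<.135)&(r<.11)).astype(np.uint8)
cn=max(cv2.findContours(lid,0,1)[0],key=len)[:,0];cn=cn[(cn[:,1]>5)]
B=X[cn[:,1],cn[:,0]];A=np.c_[2*B[:,:2],np.ones(len(B))]
for _ in range(4):
  s=np.linalg.lstsq(A,(B[:,:2]**2).sum(1),rcond=None)[0];R=np.sqrt(s[2]+s[0]**2+s[1]**2);e=abs(np.hypot(*(B[:,:2]-s[:2]).T)-R);A,B=A[e<.004],B[e<.004]
print('lid',s[:2],R,len(B))
k=X[(d>0)&(z>.145)&(z<.175)&(r<.04)];print('knob',(k.min(0)+k.max(0))/2,k.max(0)-k.min(0),k[:,2].max())
```

```text
sleeve [ 0.55310513 -0.16580134] dir [-0.8733455  -0.48710127] -150.84976644295193 [-0.00560773 -0.03044226] [0.00909297 0.03176515]
lid [ 0.529819 -0.019892] 0.09066945160281378 445
knob [ 0.52984529 -0.02015903  0.15373775] [0.03399469 0.03414526 0.01747267] 0.16247408653858372
```

```bash
python3 -m handwheel '[[-1,0,0,-1.5,0.2],[-1,0,0,-3,0.2],[-1,0,0,-4,0.2],[-1,0,0,-4.9,0.2],[-1,0,0,-4.9,0.2],[-1,0,0,-4.9,0.2]]'
python3 - <<'E'
import numpy as np
S=np.array([.595,-.143]);r=.058
for D in(.018,):
  for th in range(0,100,10):
    a=np.radians(209+th);l=np.array([np.cos(a),np.sin(a)]);n=np.array([-l[1],l[0]])
    print(th,np.round(S+r*l-D*n,4))
E
```

```text
time_s: 2.55
ee_pos: [0.5252, -0.1394, 0.1089]
ee_rot: [-1.573, -2.718, -0.0]
ft_force: [0.4, -0.4, 0.2]
grip_width: 0.0003
grip_force: 0.0
0 [ 0.5355 -0.1554]
10 [ 0.5386 -0.1655]
20 [ 0.5434 -0.175 ]
30 [ 0.5497 -0.1834]
40 [ 0.5574 -0.1907]
50 [ 0.5663 -0.1965]
60 [ 0.576  -0.2007]
70 [ 0.5863 -0.2031]
80 [ 0.5969 -0.2037]
90 [ 0.6074 -0.2025]
```

```bash
python3 -m handwheel '[[-1,0.2,-0.33,0,0],[-1,0.42,-0.66,0,0],[-1,0.48,-0.86,0,0.62],[-1,0.54,-1.06,0,1.25],[-1,0.64,-1.25,0,1.87],[-1,0.74,-1.44,0,2.5],[-1,0.87,-1.61,0,3.12],[-1,1.0,-1.78,0,3.75],[-1,1.15,-1.93,0,4.4],[-1,1.3,-2.07,0,5],[-1,1.3,-2.07,0,5]]'
```

```text
time_s: 3.65
ee_pos: [0.5585, -0.193, 0.1096]
ee_rot: [0.553, 3.093, 0.001]
ft_force: [-1.7, 1.4, 2.1]
grip_width: 0.0003
grip_force: 1.0
```

```bash
python3 -m handwheel '[[-1,0.18,-0.12,0,0.62],[-1,0.36,-0.23,0,1.25],[-1,0.55,-0.32,0,1.9],[-1,0.74,-0.4,0,2.5],[-1,0.95,-0.45,0,3.1],[-1,1.16,-0.49,0,3.75],[-1,1.37,-0.51,0,4.4],[-1,1.58,-0.52,0,5],[-1,1.58,-0.52,0,5]]'
python3 - <<'E'
from h import *
im,d,p=grab('wrist'); cv2.imwrite('pics/w2.png',im); X=cloud(d,p)
s=readout.observe();print(s['ee_pos'],s['joint_pos'])
z=X[...,2];r=np.hypot(X[...,0]-.595,X[...,1]+.143);rl=np.hypot(X[...,0]-.53,X[...,1]+.02)
m=(d>0)&(z>.116)&(z<.132)&(r<.09)&(r>.015)&(rl>.1)&(np.hypot(X[...,0]-s['ee_pos'][0],X[...,1]-s['ee_pos'][1])>.005)
q=X[m];print(len(q),np.round(q[::max(1,len(q)//25)],3).tolist())
E
```

```text
time_s: 4.55
ee_pos: [0.5973, -0.2061, 0.1089]
ee_rot: [0.537, -3.094, -0.0]
ft_force: [-2.9, 0.7, 0.9]
grip_width: -0.0001
grip_force: 1.1
[ 0.59724955 -0.20606488  0.10892397] [-4.00858577e-01  4.54805797e-01  1.70063850e+00 -6.69456697e-04
  9.86744506e-01 -2.31349826e+00]
1054 [[0.585, -0.203, 0.116], [0.585, -0.204, 0.118], [0.588, -0.209, 0.119], [0.589, -0.214, 0.122], [0.586, -0.207, 0.124], [0.588, -0.201, 0.117], [0.586, -0.204, 0.125], [0.587, -0.207, 0.126], [0.589, -0.211, 0.126], [0.593, -0.215, 0.122], [0.587, -0.195, 0.12], [0.585, -0.203, 0.129], [0.587, -0.208, 0.131], [0.588, -0.212, 0.132], [0.595, -0.215, 0.123], [0.589, -0.2, 0.125], [0.595, -0.219, 0.128], [0.587, -0.198, 0.129], [0.594, -0.217, 0.131], [0.588, -0.197, 0.132], [0.591, -0.16, 0.12], [0.592, -0.161, 0.121], [0.591, -0.16, 0.122], [0.601, -0.183, 0.122], [0.597, -0.176, 0.124], [0.599, -0.177, 0.125]]
```

View pics/w2.png

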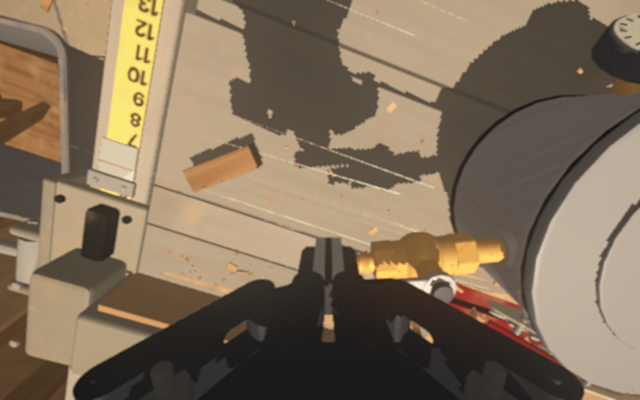

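The fingers are beside the lever, which is nearly in line with the pipe (stem at (440,290)). Keep pushing gently to the stop.

```bash
python3 -m handwheel '[[-1,0.14,0.02,0,0.4],[-1,0.28,0.03,0,0.8],[-1,0.36,0.05,0,1.0]]';python3 -m handwheel '[[-1,0.07,0.03,0,0.2],[-1,0.07,0.03,0,0.2]]';python3 -m handwheel '[[-1,0.07,0.03,0,0],[-1,0.07,0.03,0,0]]'
```

```text
time_s: 4.9
ee_pos: [0.6022, -0.206, 0.1087]
ee_rot: [0.752, -3.04, -0.001]
ft_force: [-11.8, -2.5, 5.3]
grip_width: -0.0001
grip_force: 6.3
time_s: 5.1
ee_pos: [0.6042, -0.2055, 0.1088]
ee_rot: [0.792, -3.031, -0.001]
ft_force: [-10.5, -2.8, 4.7]
grip_width: -0.0002
grip_force: 5.7
time_s: 5.3
ee_pos: [0.6058, -0.2048, 0.1088]
ee_rot: [0.791, -3.031, -0.0]
ft_force: [-12.0, -2.7, 4.7]
grip_width: -0.0003
grip_force: 5.8
```

Force has plateaued near 12 N, so it is either at the stop or the pot is starting to turn. I'll back off and check.

```bash
python3 -m handwheel '[[-1,-0.8,-0.3,0,0],[-1,-1.2,-0.6,0,0],[-1,-1.2,-0.6,2,0],[-1,-1.2,-0.6,4,0],[-1,-2.2,0.4,5,0],[-1,-3.2,1.4,5,0],[-1,-3.2,1.4,5,0]]'
python3 - <<'E'
from h import *
for n in('wrist','side'):
    im,d,p=grab(n); X=cloud(d,p); np.savez(n+'3',X=X,d=d,im=im); cv2.imwrite(f'pics/{n}3.png',im)
    z=X[...,2]
    r=np.hypot(X[...,0]-.595,X[...,1]+.143);rl=np.hypot(X[...,0]-.53,X[...,1]+.02)
    m=(d>0)&(z>.116)&(z<.132)&(r<.1)&(rl>.1); q=X[m]
    s=q[np.hypot(q[:,0]-.595,q[:,1]+.143)>.025][:,:2]
    if len(s)<20: print(n,len(s));continue
    c=s.mean(0);w,v=np.linalg.eigh(np.cov(s.T));t=(s-c)@v
    print(n,len(s),c,np.degrees(np.arctan2(v[1,1],v[0,1])),t.min(0),t.max(0))
s=readout.observe();print(s['ee_pos'],s['ft_force'])
E
```

```text
time_s: 6.0
ee_pos: [0.5283, -0.166, 0.2352]
ee_rot: [-0.795, 3.038, 0.0]
ft_force: [0.2, -0.0, -1.0]
grip_width: -0.0001
grip_force: 0.0
wrist 711 [ 0.61590798 -0.18848411] 117.65449046782501 [-0.00832332 -0.02586988] [0.00583952 0.0257775 ]
side 49 [ 0.61813053 -0.18392087] 116.5043507584733 [-0.00520037 -0.02783316] [0.00799578 0.02160845]
[ 0.53055357 -0.16813368  0.23464328] [ 1.0122077  -0.54731033  0.1846663 ]
```

View pics/wrist3.png

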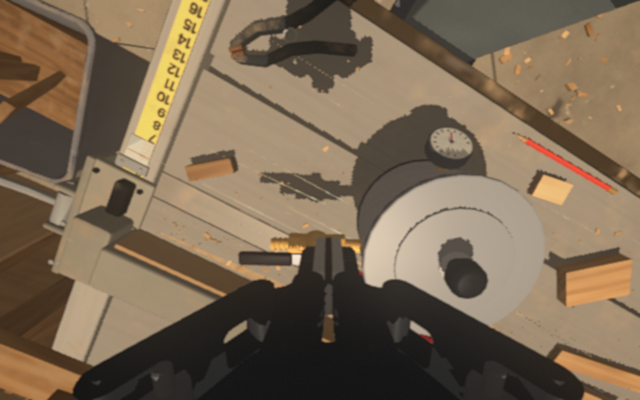

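The lever at (240–300,257) now lies parallel to the pipe (270–360,243). I'll check via the gauge whether the pot turned.

Run:
```python
from h import *
for f in('w1','wrist3'):
    a=np.load(f+'.npz');X=a['X'];im=a['im'].astype(int);d=a['d'];x,y,z=np.moveaxis(X,-1,0)
    rl=np.hypot(x-.53,y+.02);an=np.degrees(np.arctan2(y+.02,x-.53))
    m=(d>0)&(z>.07)&(z<.1)&(rl>.1)&(rl<.145)&(x<.47);q=X[m];print(f,'gauge',len(q),q.mean(0),(q.min(0)+q.max(0))/2)
    b=(im[...,2]-im[...,0]>60)&(d>0)&(z>.07)&(z<.115)&(rl<.25)&(rl>.095);q=X[b];c=q.mean(0);print('brass',len(q),c,np.degrees(np.arctan2(c[1]+.02,c[0]-.53)),np.degrees(np.arctan2(*np.linalg.svd((q-c)[:,:2],full_matrices=0)[2][0][::-1])))
    k=X[(d>0)&(z>.145)&(z<.175)&(rl<.04)];print('knob',(k.min(0)+k.max(0))/2)
```

```text
w1 gauge 850 [ 0.43331988 -0.06783073  0.0792206 ] [ 0.43332813 -0.0673705   0.07991124]
brass 1282 [ 0.58665833 -0.14064049  0.09653133] -64.843087661801 -52.920531250539455
knob [ 0.52984529 -0.02015903  0.15373775]
wrist3 gauge 863 [ 0.43498137 -0.07287733  0.078887  ] [ 0.43468488 -0.07216643  0.08003228]
brass 696 [ 0.59597931 -0.15847173  0.0953398 ] -64.52303336097285 -54.86621734551609
knob [ 0.52954663 -0.02176994  0.15340185]
```

Run:
```python
from h import *
im,d,p=grab('scene');cv2.imwrite('pics/scene3.png',im)
f=200/np.tan(np.radians(p['vertical_fov'])/2)
def sh(A,B,x0,x1,y0,y1):
    a,b=A[y0:y1,x0:x1],B[y0-6:y1+6,x0-6:x1+6]
    a4=cv2.resize(a,None,fx=8,fy=8,interpolation=2);b4=cv2.resize(b,None,fx=8,fy=8,interpolation=2)
    r=cv2.matchTemplate(b4,a4,cv2.TM_CCOEFF_NORMED);_,v,_,l=cv2.minMaxLoc(r);return (l[0]/8-6,l[1]/8-6,v)
A=np.load('scene0.npz')['im'];print('scene gauge',sh(A,im,313,336,228,252),'ctrl chip',sh(A,im,257,282,230,248))
print('scene valve',sh(A,im,378,390,200,212))
S0,S1=np.load('side0.npz')['im'],np.load('side3.npz')['im']
print('side knob',sh(S0,S1,286,306,174,196),'lid',sh(S0,S1,248,300,176,262),'valve?')
# stem cap in wrist pics
for n in('w1','wrist3'):
    a=np.load(n+'.npz');X=a['X'];g=a['im'].min(-1);x,y,z=np.moveaxis(X,-1,0);m=(g>120)&(np.hypot(x-.595,y+.145)<.03)&(z>.112)&(np.hypot(x-.53,y+.02)>.1)
    q=X[m];print(n,len(q),q.mean(0) if len(q) else '')
```

```text
scene gauge (1.25, 0.125, 0.9954907894134521) ctrl chip (0.0, 0.0, 0.9966181516647339)
scene valve (0.0, -1.5, 0.5807891488075256)
side knob (0.0, 0.0, 0.9992621541023254) lid (-0.125, 0.0, 0.9913234114646912) valve?
w1 297 [ 0.58429936 -0.14886531  0.12242227]
wrist3 91 [ 0.60279619 -0.16079593  0.12229228]
```

The fixed-camera comparison shows the knob unmoved and the gauge shifted about 2.6 mm. So the pot turned only about 1.3° (stem ≈3 mm), and the lever is on its stop. Next, the knob; I'll unwind the wrist on the way.

```bash
python3 -m handwheel '[[1,0,2,0,-22],[1,0,4,0,-22],[1,0,5.9,0,-22],[1,0,5.9,0,-22],[1,0,5.9,0,-22],[1,0,5.9,0,-22],[1,0,5.9,0,-22],[1,0,5.9,0,-22],[1,0,5.9,0,-22],[1,0,5.9,0,-22],[1,0,5.9,0,-22],[1,0,5.9,0,-22]]'
python3 -m handwheel '[[1,0,0,0,-10.8],[1,0,0,0,-10.8],[1,0,0,0,-10.8],[1,0,0,0,-10.8],[1,0,0,0,-10.8],[1,0,0,0,-10.8],[1,0,0,0,-10.8],[1,0,0,0,-10.8],[1,0,0,0,-10.8],[1,0,0,0,-10.8],[1,0,0,0,-10.8]]'
python3 - <<'E'
from h import *
im,d,p=grab('wrist'); cv2.imwrite('pics/w4.png',im); X=cloud(d,p); np.savez('w4',X=X,d=d,im=im)
s=readout.observe();print(s['ee_pos'],s['joint_pos'])
x,y,z=np.moveaxis(X,-1,0)
k=X[(d>0)&(z>.145)&(z<.163)&(np.hypot(x-.53,y+.02)<.035)];print('knob',len(k),(k.min(0)+k.max(0))/2,k.max(0)-k.min(0))
for n,(XX,dd) in {'w':(X,d),'side':(np.load('side0.npz')['X'],np.load('side0.npz')['d'])}.items():
    m=(dd>0)&(XX[...,2]>.015)&(XX[...,2]<.026)&(abs(XX[...,0]-.475)<.08)&(XX[...,1]>.1)&(XX[...,1]<.29)
    m=cv2.morphologyEx(m.astype(np.uint8),cv2.MORPH_OPEN,np.ones((3,3)))>0
    if m.sum()>50: q=XX[m];print(n,m.sum(),cv2.minAreaRect((q[:,:2]*1000).astype(np.float32)),np.median(q[:,2]))
E
```

```text
time_s: 7.35
ee_pos: [0.5315, -0.0212, 0.2334]
ee_rot: [1.848, 2.539, 0.0]
ft_force: [-0.9, -1.0, 0.2]
grip_width: 0.0855
grip_force: 0.0
time_s: 8.45
ee_pos: [0.5313, -0.0211, 0.2334]
ee_rot: [3.084, 0.596, 0.001]
ft_force: [0.5, 0.1, 0.3]
grip_width: 0.0855
grip_force: 0.0
[ 0.53112743 -0.02098772  0.23348182] [-1.21349887e-01  1.25780969e-01  1.85134061e+00 -1.34504117e-04
  1.16398515e+00  1.06530346e+00]
knob 1399 [ 0.53033883 -0.02017088  0.15374443] [0.03441777 0.03376919 0.01686875]
w 3658 ((481.1044006347656, 253.78875732421875), (60.2039794921875, 91.37478637695312), 43.366661071777344) 0.019478508230867414
side 1216 ((479.77386474609375, 255.439697265625), (61.939449310302734, 91.42118072509766), 43.86407470703125) 0.01844569670719169
```

View pics/w4.png

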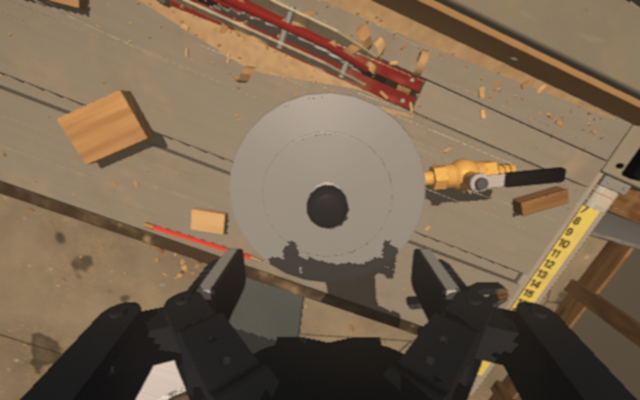

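Knob fits at (0.530,-0.020), block at (0.4805,0.2545); the lever is visibly in line with the pipe (480→563, 183→175).

```bash
python3 -m handwheel '[[1,-0.03,0.03,-1.5,0],[1,-0.03,0.03,-3,0],[1,-0.03,0.03,-4.1,0],[1,-0.03,0.03,-4.1,0],[-1,-0.03,0.03,-4.1,0],[-1,-0.03,0.03,-4.1,0],[-1,-0.03,0.03,-4.1,0],[-1,-0.03,0.03,-4.1,0],[-1,-0.03,0.03,-4.1,0],[-1,-0.03,0.03,-4.1,0]]' 60; python3 -m handwheel '[[-1,0,0,0,0],[-1,0,0,0,0],[-1,0,0,0,0]]'
```

```text
time_s: 9.5
ee_pos: [0.5311, -0.0202, 0.1336]
ee_rot: [3.082, 0.599, 0.006]
ft_force: [-0.9, -1.4, 6.4]
grip_width: 0.0323
grip_force: 59.4
time_s: 9.8
ee_pos: [0.5311, -0.0202, 0.1336]
ee_rot: [3.082, 0.599, 0.006]
ft_force: [-1.2, -1.0, 5.4]
grip_width: 0.0321
grip_force: 59.4
```

The grip is slightly high on the rounded head (width 32 mm, upward push); I'll regrip 4 mm lower.

```bash
python3 -m handwheel '[[0.3,0,0,0,0],[0.3,0,0,0,0],[0.3,0,0,-0.1,0],[0.3,0,0,-0.18,0],[0.3,0,0,-0.18,0],[-1,0,0,-0.18,0],[-1,0,0,-0.18,0],[-1,0,0,-0.18,0],[-1,0,0,-0.18,0],[-1,0,0,-0.18,0]]' 60
```

```text
time_s: 10.8
ee_pos: [0.5295, -0.0202, 0.127]
ee_rot: [3.083, 0.598, 0.0]
ft_force: [0.1, -3.5, 1.6]
grip_width: 0.0326
grip_force: 59.5
```

```bash
python3 -m handwheel '[[-1,0,0,0.06,0],[-1,0,0,0.12,0],[-1,0,0,0.2,0],[-1,0,0,0.2,0]]'; python3 -m handwheel '[[-1,0,0,0,0.5],[-1,0,0,0,1],[-1,0,0,0,1]]'
```

```text
time_s: 11.2
ee_pos: [0.5278, -0.019, 0.1288]
ee_rot: [-3.083, -0.597, 0.004]
ft_force: [4.5, 0.1, -20.8]
grip_width: 0.0323
grip_force: 62.2
time_s: 11.5
ee_pos: [0.5278, -0.0193, 0.1289]
ee_rot: [-3.034, -0.808, 0.004]
ft_force: [4.6, -1.8, -23.9]
grip_width: 0.0317
grip_force: 61.5
```

```bash
python3 -m handwheel '[[-1,0,0,-0.07,0.5],[-1,0,0,-0.07,1],[-1,0,0,-0.07,1]]'; python3 -m handwheel '[[-1,0,0,0,0.5],[-1,0,0,0,1],[-1,0,0,0,1]]'; python3 -c "
from plant import readout;s=readout.observe();print(s['torque'],s['joint_pos'])"
```

```text
time_s: 11.8
ee_pos: [0.5289, -0.0193, 0.1304]
ee_rot: [-2.97, -1.02, 0.002]
ft_force: [-1.0, -1.4, -6.2]
grip_width: 0.032
grip_force: 63.6
time_s: 12.1
ee_pos: [0.5302, -0.0194, 0.1315]
ee_rot: [2.893, 1.224, 0.003]
ft_force: [1.1, -1.3, -3.7]
grip_width: 0.0321
grip_force: 63.9
[ 0.02500855 -0.03423515  0.02053698] [-1.18832639e-01  2.48470155e-01  1.93490587e+00  4.97510726e-04
  9.56564450e-01  6.51267952e-01]
```

```bash
python3 -m handwheel '[[-1,0,0,0.1,0],[-1,0,0,0.2,0],[-1,0,0,0.2,0]]'
python3 - <<'E'
from h import *
im,d,p=grab('side'); X=cloud(d,p); x,y,z=np.moveaxis(X,-1,0); m=(d>0)&(np.hypot(x-.53,y+.02)<.085)&(np.hypot(x-.53,y+.02)>.05)&(z>.1)&(z<.16)
X0=np.load('side0.npz');print(np.median(z[m]),np.median(X0['X'][...,2][m]))
cv2.imwrite('pics/s5.png',cv2.resize(im[130:280,220:380],None,fx=4,fy=4))
E
```

```text
time_s: 12.4
ee_pos: [0.53, -0.0196, 0.136]
ee_rot: [2.892, 1.225, 0.002]
ft_force: [-0.0, -0.4, -3.7]
grip_width: 0.0322
grip_force: 63.8
0.12927325847198573 0.12045413806104369
```

View pics/s5.png

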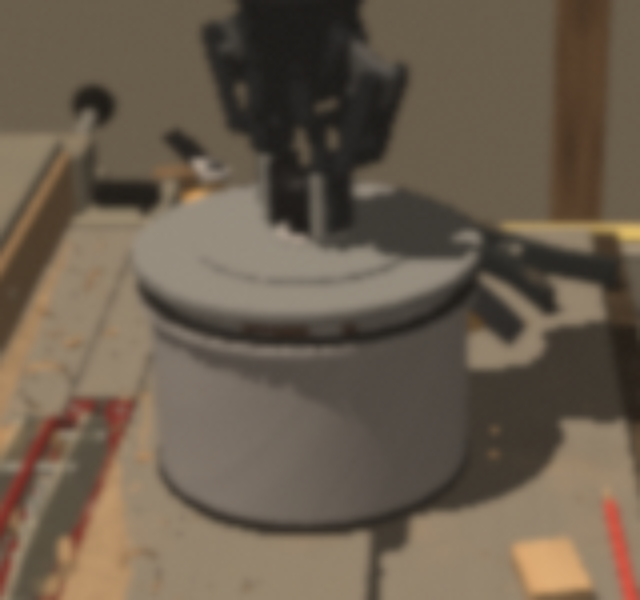

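The lid is up 9 mm and level, with a gap all round and no slip. Lift it, carry it to the block.

```bash
python3 -m handwheel '[[-1,0,0,0.4,0],[-1,0,0,0.9,0],[-1,0,0,1.5,0],[-1,0,0,2.1,0],[-1,0,0,2.7,0],[-1,0,0,3,0],[-1,0,0,3,0],[-1,0,0,3,0]]'; python3 -m handwheel '[[-1,-0.1,0.5,0,0],[-1,-0.3,1.5,0,0],[-1,-0.5,2.7,0,0],[-1,-0.7,3.9,0,0],[-1,-0.9,5.1,0,0],[-1,-1.15,6.3,0,0],[-1,-1.4,7.5,0,0],[-1,-1.6,8.7,0,0],[-1,-1.8,9.8,0,0],[-1,-1.9,10.6,0,0],[-1,-1.98,10.96,0,0],[-1,-1.98,10.96,0,0]]'
python3 - <<'E'
from h import *
s=readout.observe();print(s['ee_pos'],s['torque'])
im,d,p=grab('side');X=cloud(d,p);x,y,z=np.moveaxis(X,-1,0)
m=(d>0)&(z>.15)&(z<.24)&(np.hypot(x-.48,y-.255)<.1)&(np.hypot(x-.48,y-.255)>.045)
q=X[m];A=np.c_[q[:,:2]-[.48,.255],np.ones(len(q))]
for _ in range(5):
    c=np.linalg.lstsq(A,q[:,2],rcond=None)[0];e=abs(A@c-q[:,2])<.006;A,q=A[e],q[e]
print('lid plane',c,len(q))
m=cv2.morphologyEx(((d>0)&(z>.015)&(z<.026)&(abs(x-.475)<.08)&(y>.1)&(y<.32)).astype(np.uint8),cv2.MORPH_OPEN,np.ones((3,3)))>0
if m.sum()>50:print(m.sum(),cv2.minAreaRect((X[m][:,:2]*1000).astype(np.float32)))
E
```

```text
time_s: 13.25
ee_pos: [0.5291, -0.0196, 0.21]
ee_rot: [-2.892, -1.226, 0.0]
ft_force: [0.0, -0.1, -3.9]
grip_width: 0.0322
grip_force: 63.9
time_s: 14.45
ee_pos: [0.4786, 0.2554, 0.2092]
ee_rot: [-2.891, -1.229, 0.003]
ft_force: [0.3, -1.0, -3.6]
grip_width: 0.0324
grip_force: 63.9
[0.47864167 0.25543091 0.20918787] [-0.04489003 -0.00459122 -0.01483714]
lid plane [-0.00401877 -0.00864734  0.20317918] 4261
1376 ((479.979248046875, 255.7354278564453), (62.185523986816406, 91.56995391845703), 42.63276672363281)
```

Level and centred. Lower, gently at the end.

```bash
python3 -m handwheel '[[-1,0.05,0,-0.6,0],[-1,0.05,0,-1.5,0],[-1,0.05,0,-2.5,0],[-1,0.05,0,-3.5,0],[-1,0.05,0,-4.4,0],[-1,0.05,0,-5.2,0],[-1,0.05,0,-5.7,0],[-1,0.05,0,-5.9,0],[-1,0.05,0,-5.9,0]]'; python3 -m handwheel '[[-1,0,0,-0.08,0],[-1,0,0,-0.16,0],[-1,0,0,-0.24,0],[-1,0,0,-0.32,0],[-1,0,0,-0.4,0],[-1,0,0,-0.45,0],[-1,0,0,-0.45,0]]'
```

```text
time_s: 15.4
ee_pos: [0.4807, 0.2537, 0.0617]
ee_rot: [2.893, 1.225, -0.002]
ft_force: [-0.5, 0.5, -3.6]
grip_width: 0.0324
grip_force: 63.8
time_s: 16.1
ee_pos: [0.4808, 0.2543, 0.051]
ee_rot: [-2.892, -1.226, 0.001]
ft_force: [0.3, -0.7, -3.9]
grip_width: 0.0324
grip_force: 63.8
```

```bash
python3 -m handwheel '[[-1,0,0,-0.05,0],[-1,0,0,-0.1,0],[-1,0,0,-0.1,0]]'; python3 -m handwheel '[[-1,0,0,-0.05,0],[-1,0,0,-0.1,0],[-1,0,0,-0.1,0]]'
```

```text
time_s: 16.4
ee_pos: [0.4813, 0.2547, 0.0501]
ee_rot: [-2.892, -1.226, 0.0]
ft_force: [-3.1, -1.1, 5.1]
grip_width: 0.0323
grip_force: 64.6
time_s: 16.7
ee_pos: [0.4815, 0.2548, 0.05]
ee_rot: [-2.892, -1.227, 0.001]
ft_force: [-7.3, -3.6, 19.5]
grip_width: 0.0324
grip_force: 66.0
```

It stands on the block. Ease the pressure, then release and rise.

```bash
python3 -m handwheel '[[-1,0,0,0.1,0],[-1,0,0,0.1,0],[-0.1,0,0,0.1,0],[0.2,0,0,0.1,0],[0.5,0,0,0.1,0],[1,0,0,0.1,0],[1,0,0,0.1,0],[1,0,0,0.1,0]]' 30; python3 -m handwheel '[[1,0,0,0.5,0],[1,0,0,1.5,0],[1,0,0,3,0],[1,0,0,5,0],[1,0,0,6,0],[1,0,0,6,0]]'
python3 - <<'E'
from h import *
s=readout.observe();print(s['ee_pos'],s['ft_force'])
im,d,p=grab('side');X=cloud(d,p);x,y,z=np.moveaxis(X,-1,0)
m=(d>0)&(z>.03)&(z<.06)&(np.hypot(x-.48,y-.255)<.085)&(np.hypot(x-.48,y-.255)>.045)
q=X[m];A=np.c_[q[:,:2]-[.48,.255],np.ones(len(q))];print('plane',np.linalg.lstsq(A,q[:,2],rcond=None)[0],len(q))
cv2.imwrite('pics/s6.png',im)
E
```

```text
time_s: 17.5
ee_pos: [0.481, 0.2544, 0.0486]
ee_rot: [-2.892, -1.226, 0.0]
ft_force: [-1.0, -0.0, -0.2]
grip_width: 0.0856
grip_force: 0.0
time_s: 18.1
ee_pos: [0.4848, 0.2561, 0.2054]
ee_rot: [-2.892, -1.226, -0.019]
ft_force: [-0.0, 1.5, 0.2]
grip_width: 0.0854
grip_force: 0.0
[0.48483538 0.25607867 0.20535069] [-0.0140697   1.49494336  0.24166225]
plane [0.00158663 0.00151718 0.04433608] 3851
```

View pics/s6.png

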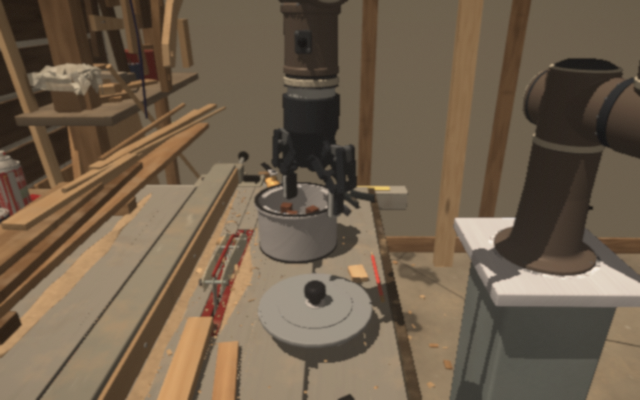

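The lid lies level at (315,308) on the block, with the gripper well above it and the pot open at (298,220). Handing in.

```bash
python3 -m handwheel '[[1,0,0,0,0],[1,0,0,0,0],[1,0,0,0,0]]'; python3 -c "
from plant import robot;print(robot.finish_job())"
```

```text
time_s: 18.45
ee_pos: [0.4798, 0.2539, 0.1969]
ee_rot: [-2.892, -1.226, 0.006]
ft_force: [0.0, 0.1, -0.9]
grip_width: 0.0855
grip_force: 0.0
the job is handed in; nothing more can be done
None
```

The job is handed in at about 18.5 s, with no verdict returned: the valve is open at its stop, and the lid stands level and released on the wooden block; the pot turned about 1.3° under the lever (stem roughly 3 mm, limit 10 mm).

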